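Clamp the well plate on the shaker with the T-stud

ROBOT

A 6-joint arm with a two-finger parallel gripper is mounted at the origin on the work surface. World frame = base frame: x ahead of the robot, y to its left, z up, the work surface at z = 0. Lengths are in mm, angles in rad, forces in N, time in s.
With the tool pointing down it reaches from about 400 to 925 mm from the base axis. Payload 12.5 kg.
Tool frame: the origin (TCP) lies midway between the tips of the shut fingers; the grasp point (between the pads) lies 19 mm behind it; z points along the fingers, y is the line along which they close (so a half turn about z gives the same grasp; the last joint's range is limited). The gripper opens to 95 mm and grips with 3 to 60 N. Pads are 20 mm wide; open, the fingers measure 119 mm over their backs; the gripper's body (75 mm by 180 mm) begins 59 mm behind the grasp point.
Start: joints at [-1.444, 0.491, 1.559, -0, 1.092, -0.106], TCP at [144.212, -608.156, 181.361] pointing down, gripper open.
Joint ranges: [-3.1, 3.1], [-0.84, 2.19], [0.05, 2.79], [-1.13, 4.28], [0.06, 2.93], [-2.69, 2.69]. Speed limits (rad/s): [2.22, 2.22, 2.79, 3.14, 3.14, 3.14].

INTERFACE

Orientations are given as [roll, pitch, yaw] about the fixed x, y, z axes, in that order (R = Rz(yaw) Ry(pitch) Rx(roll)).
In Python, from cell import env gives the robot as it stands.
- The arm moves only by the tool arm_command, never from a script. Its argument "targets" is a list of rows, each a list of 5 numbers: the shift along the tool's x, y, z in mm, then the turn about the tool's z in degrees, then the opening, from 0 (shut) to 1 (fully open). In form: [[tx, ty, tz, roll, fingers], ...]. A call has 1 to 5 rows; each row is the pose to reach, as a shift and turn from the pose commanded when the call began, along the tool's axes at that moment; what a row does not reach only later rows make up. A row lasts 1/10 s, in which the tool goes at most 50 mm and 8.59 degrees, less where a joint would pass 70% of its speed; a pose out of reach is approached as far as the arm can. A call with a gripper value outside its range is refused whole. The fingers move at their own pace and stop on an object; the grip force is fixed at half the most. Time passes only in rows, so rows that repeat a pose let the fingers close. It gives the time, the measured TCP pose, the force, the opening and the grip force at its end, in the units of the state.
- env.state(): the state, without advancing time (a new reading comes with each control period).
- env.read_camera(name): name is "side" or "top"; returns a dict with "frame" (420x560x3 uint8, red, green, blue), "vertical_fov" (degrees; the focal length in pixels is half the picture's height over the tangent of half this angle, whatever the lens; pixels are square), "cx", "cy" (the principal point, pixels), "world_from_camera" (4x4, takes a point from camera to world coordinates). Camera axes: x right, y down, z forward; pixel columns grow to the right and rows downward; lengths in mm; the calibration is good to about 2 mm. A picture is of the moment at which its call begins. There is no depth.
- env.job_done(): hands the job in; it is judged then, once.
The state is a dict: "t": time; "joints": joint angles; "qvel": joint speeds; "tau": joint torques, N m; "eef_pos": TCP position; "tcp_rot": TCP orientation; "ft_force": force on the tool from outside, world axes, zero at the start; "moment": the same for the moment, N m; "opening": opening from 0.0 (shut) to 1.0 (fully open); "grip_force": force on a finger pad.
Only numpy, scipy, OpenCV 4.12 (cv2) and the standard library are available. Lean on these libraries where they do the work, as an engineer would, in place of code of your own. Each camera call takes 0.05 s, during which the arm holds its last target. There are 200 camera calls.

TASK

Clamp the white 96-well plate on the shaker: take the winged T-stud from the grey caddy, drop its head into the platform's T-slot on the open side of the plate, and slide it along so that its collar pushes the plate gently until it sits square and fully home against the steel fence. Then, with the collar bearing lightly on the plate, press the stud down against its spring, give it a quarter turn so that the head locks crosswise under the slot's lips, and let go, leaving the plate held firmly between collar and fence. The plate is brittle, so do not shove it hard; do not force the stud, push the plate only with the stud, and leave the other things as they are.

Things in the scene. Friction and masses are not known exactly. Their poses are not given: they have to be found in the camera images.
- shaker: Microplate shaker, fixed, white housing, flat aluminium platform 240 mm (x) by 300 mm (y), top 90 mm above the bench. Origin: centre of its underside; z up, y along the T-slot, which runs along its middle (x = 0) from y = -146 to +146 mm, ends capped. A steel fence bar 10 mm high lies along x across the platform beyond the plate; it is adjustable, its plate-side face screwed fast somewhere at y = 92 to 112 mm.
- slot_entry (a point): Point on the slot's centre line, level with the platform top, at shaker y = -85 mm; the slot is free here. Axes as the shaker's: y along the slot towards plate and fence. The slot: opening 12.4 mm wide between lips 5 mm thick; below them a channel 30 mm wide whose floor is 17 mm below the platform top.
- plate: White 96-well plate, 127.8 mm (x) x 85.5 mm (y) x 14.4 mm high, 60 to 130 g, loose on the platform astride the slot, long side roughly parallel to the fence, 8 to 45 mm short of it. It slides easily (under 1 N); it is brittle and bears a push of up to 15 N. Clamped, the collar should bear on it with a few newtons. Origin: centre of its underside; y as the shaker's.
- stud: Steel T-stud, 140 g, 71 mm tall, upright in one of the caddy's pockets. Origin: centre of its head's foot; z up, x along the head. Head 24 mm (x) x 10 mm (y), z 0 to 7 mm; shank 9 mm in diameter; sprung collar; fixed hub 23 mm in diameter, z 32 to 38 mm. In the slot, collar resting on the platform, the foot is 9 mm below the platform top and the head, between the lips, cannot turn.
- stud_wing (a point): Where to pinch the stud: middle of its black wing handle, 58 mm above the foot. Wing 44 mm (x, parallel to the head) x 14 mm (y), from 38 to 71 mm above the foot; pinch its flat sides along y. Axes as the stud's.
- stud_collar: The stud's round collar, 36 mm in diameter, 8 mm thick. Origin: middle of its underside, 9 mm above the stud's foot; slides up the shank against a spring (5 N to start, +0.8 N per mm, 9 mm at most). With the stud pressed down over 3 mm the head clears the lips and turns either way (head on channel floor at 8 mm); let go crosswise, the spring draws it up under the lips, foot 12 mm down.
- caddy: Grey block 150 x 60 x 26 mm fixed to the bench, with two pockets 29 x 15 mm, 18 mm deep, 45 mm either side of its middle along its x. Origin: centre of its underside. The stud's collar rests on its top.
- thumbscrew: Bystander: spare thumbscrew with a round black knob 29 mm in diameter, 36 mm tall, in the caddy's other pocket. Origin: its foot.
- tube_rack: Bystander: white rack 66 x 106 mm with capped blood tubes, 94 mm tall. Origin: centre of its underside.
- beaker: Bystander: clear beaker 70 mm in diameter, 95 mm tall. Origin: centre of its underside.
- marker: Bystander: marker pen 112 mm long, lying on the bench. Origin: middle of its underside.

How it is judged (in metres and radians):
On the way, in this order (a step that is already met when the one before it is completed fails the run):
1. the stud's head is down in the slot, lying along it, its collar on the platform (z of stud in the frame of shaker below 0.083 m and x of stud in the frame of shaker between -0.003 and 0.003 m and angle between the x axis of stud and the y axis of shaker, either way round below 0.2 rad and y of stud in the frame of plate below -0.055 m), for 0.1 s.
2. the plate is home, square to the fence (within 0.03 rad) and backed by it: the stud's collar bears on the plate with over 1 N, the stud's head still lying along the slot (contact force between stud and plate above 1 N and angle between the y axis of plate and the y axis of shaker, either way round below 0.03 rad and angle between the x axis of stud and the y axis of shaker, either way round below 0.2 rad and z of stud in the frame of shaker below 0.086 m), for 0.1 s.
At the end, for the whole second after the job is handed in: Plate flat, square (within 0.03 rad) and held between fence and collar, the collar pressing it with over 1 N; stud upright, head crosswise (within 0.2 rad of a quarter turn) and drawn up under the lips (foot 10.4 to 14.5 mm below the platform top); released, at rest (contact force between stud and plate above 1 N and angle between the y axis of plate and the y axis of shaker, either way round below 0.03 rad and z of plate in the frame of shaker below 0.092 m and y of plate in the frame of shaker above 0.045 m and y of stud in the frame of plate below -0.055 m and angle between the x axis of stud and the x axis of shaker, either way round below 0.2 rad and angle between stud's own z axis and vertical below 0.08 rad and z of stud in the frame of shaker between 0.0755 and 0.0796 m and linear speed of each of stud, plate below 0.02 m/s); the robot touches nothing.
It fails at once if the plate is pushed by the stud with more than 15 N (contact force between stud and plate above 15 N).
It fails at once if the stud is forced: more than 25 N between it and the shaker while it is not yet crosswise, or is pressed down (the snap of the spring when let go does not count) (contact force between stud and shaker above 25 N and (angle between the x axis of stud and the x axis of shaker, either way round above 0.3 rad or z of stud in the frame of shaker below 0.0755 m)).
It fails at once if the robot pushes the plate itself (contact force between any of the fingers, the arm and plate above 1 N).
It fails at once if a bystander is disturbed by more than 20 mm (distance of any of thumbscrew, tube_rack, beaker, marker from where it was at the start of the episode above 0.02 m).
It also fails if it takes over 64 s, if anything falls off the work surface, if the arm or the gripper's body presses on something with over 40 N, if the wrist force passes 120 N, or if a joint passes its speed limit or range.

## Working session

There is one attempt and no reset: what is moved stays moved. The work goes in short steps, Python scripts to look and compute and a tool call to move; the robot and the scene stay as the last step left them, time stands still between calls to the robot, and variables do not carry over. Pictures are saved under pics/ and viewed, at most 10 in all, crops included, and the job is handed in when it is done.

Besides the shell and the picture viewer there is one more tool, called after "Emit:" by a JSON object that holds its "name" and its "arguments", one argument or row to a line. arm_command: Moves the arm, as the interface text tells. Its arguments: {"type":"object","properties":{"targets":{"type":"array","items":{"type":"array","items":{"type":"number"}}}},"required":["targets"]}

```bash
mkdir -p pics; cat > h.py <<'E'
import numpy as np, cv2
from cell import env
def cam(n):
    c=env.read_camera(n); f=c["frame"].shape[0]/2/np.tan(np.radians(c["vertical_fov"])/2)
    return c,f
def save(n,fn,crop=None,s=1):
    c,f=cam(n); im=c["frame"][:,:,::-1]
    if crop: im=im[crop[1]:crop[3],crop[0]:crop[2]]
    cv2.imwrite("pics/"+fn,cv2.resize(im,None,fx=s,fy=s,interpolation=cv2.INTER_CUBIC)); return c,f
def pt(c,f,u,v,z):
    T=np.array(c["world_from_camera"]); d=T[:3,:3]@np.array([(u-c["cx"])/f,(v-c["cy"])/f,1]); o=T[:3,3]
    return o+d*(z-o[2])/d[2]
def px(c,f,p):
    T=np.linalg.inv(np.array(c["world_from_camera"])); q=T[:3,:3]@np.array(p)+T[:3,3]
    return q[0]/q[2]*f+c["cx"],q[1]/q[2]*f+c["cy"]
E
python3 - <<'E'
from h import *
for n in("top","side"):
    c,f=save(n,n+"1.png",None,1.42); print(n,f,c["cx"],c["cy"],np.round(c["world_from_camera"],3).tolist())
s=env.state(); print({k:np.round(v,3).tolist() for k,v in s.items()})
E
```

```text
top 526.7093077139582 279.1234829017697 215.3524861333851 [[-0.003, -0.991, 0.135, 364.522], [-1.0, 0.003, 0.002, -97.886], [-0.003, -0.135, -0.991, 1334.612], [0.0, 0.0, 0.0, 1.0]]
side 400.5983758856014 275.850640207236 204.8291487408935 [[0.949, -0.214, 0.233, 334.513], [-0.316, -0.679, 0.663, -609.466], [0.016, -0.702, -0.712, 651.488], [0.0, 0.0, 0.0, 1.0]]
{'t': 0.1, 'joints': [-1.444, 0.491, 1.559, -0.0, 1.092, -0.106], 'qvel': [0.0, -0.002, -0.003, -0.002, -0.001, -0.0], 'tau': [0.003, -61.362, -25.861, 0.069, 0.047, -0.0], 'eef_pos': [144.178, -607.859, 180.82], 'tcp_rot': [-3.141, -0.0, 0.233], 'ft_force': [-0.284, -0.636, -0.118], 'moment': [0.007, -0.061, 0.005], 'grip_force': 0.0, 'opening': 0.999}
```

View pics/top1.png

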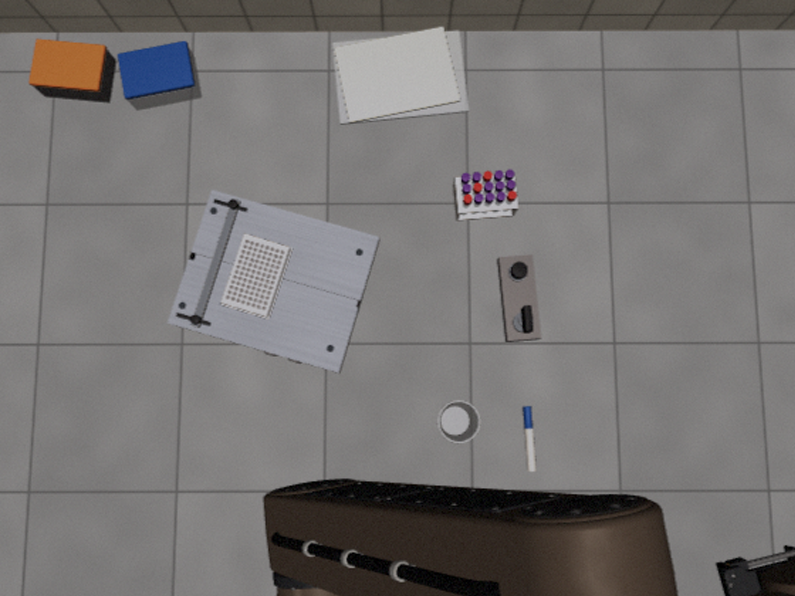

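View pics/side1.png

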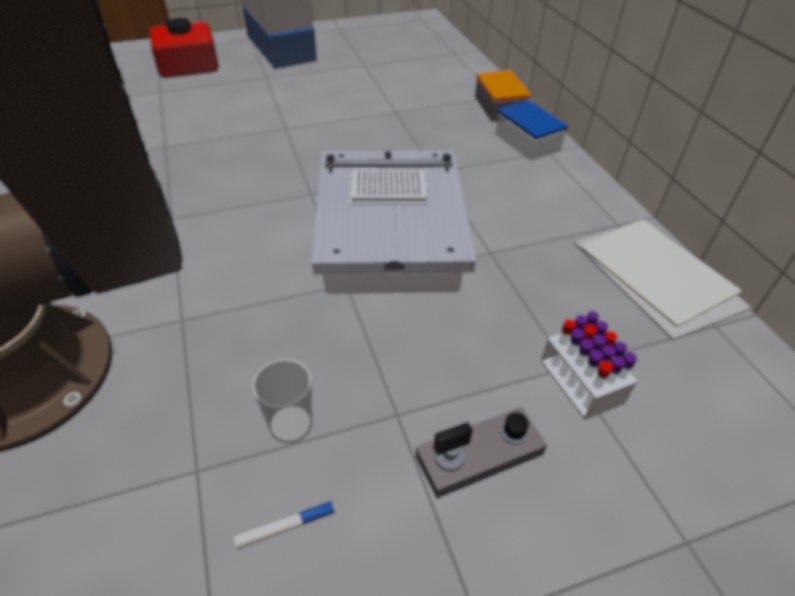

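The top view shows the shaker platform with corners at about (212,191), (379,237), (340,372) and (168,323). The caddy is at (518,298), with the stud wing at about (526,319). I'll enlarge both.

```bash
python3 - <<'E'
from h import *
c,f=cam("top"); im=c["frame"][:,:,::-1]
cv2.imwrite("pics/sh.png",cv2.resize(im[125:270,110:275],None,fx=4,fy=4,interpolation=cv2.INTER_CUBIC))
a=cv2.resize(im[172:247,340:390],None,fx=8,fy=8,interpolation=cv2.INTER_CUBIC)
c,f=cam("side"); im=c["frame"][:,:,::-1]
b=cv2.resize(im[270:350,290:390],None,fx=4,fy=4,interpolation=cv2.INTER_CUBIC)
o=np.zeros((600,800,3),np.uint8);o[:,:400]=a;o[:320,400:]=b
cv2.imwrite("pics/cad.png",o)
E
```

```text
(no output)
```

View pics/sh.png

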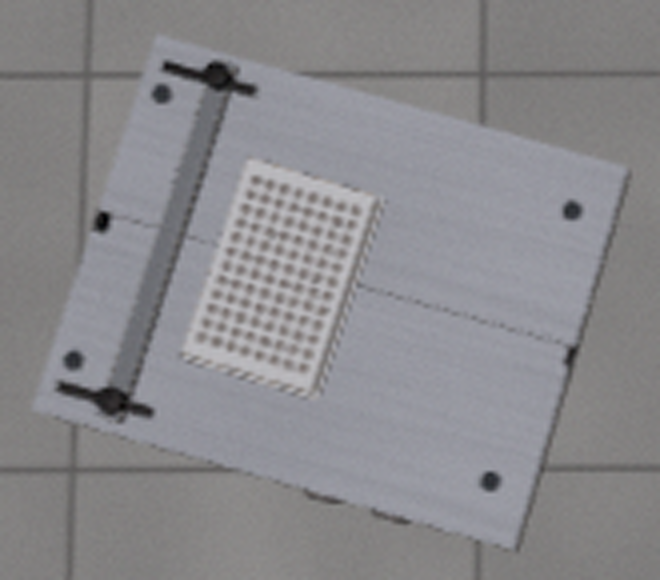

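View pics/cad.png

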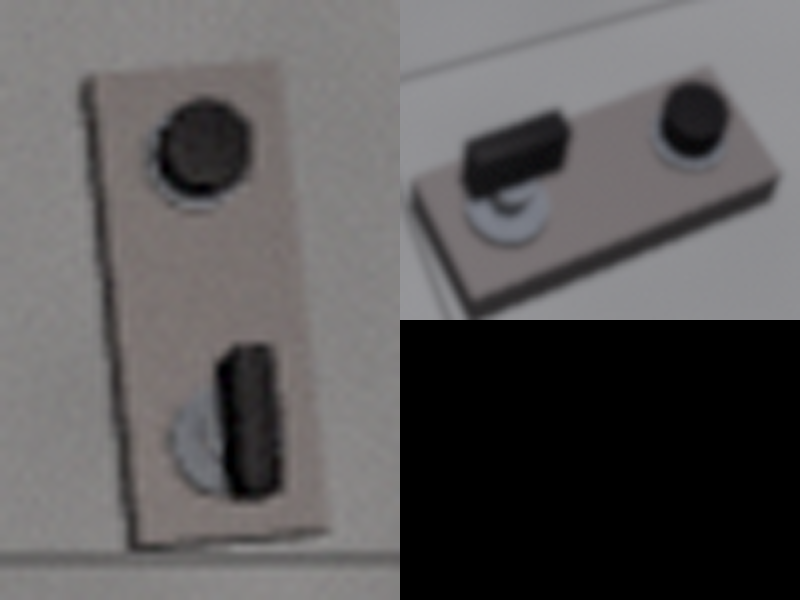

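The shaker crop shows platform corners at (157,37), (630,168), (518,549) and (36,408), and the slot caps at (103,221) and (571,355). The caddy crop shows the wing top centred at about (258,420), with the caddy top corners clear.

```bash
python3 - <<'E'
from h import *
c,f=cam("top")
g=lambda x,y,s,ox,oy,z:pt(c,f,(x+.5)/s-.5+ox,(y+.5)/s-.5+oy,z)
S=lambda x,y,z=90:g(x,y,4,110,125,z); K=lambda x,y,z:g(x,y,8,340,172,z)
C=[S(*p) for p in[(157,37),(630,168),(518,549),(36,408)]]
print("corners",np.round(C,1).tolist()); print("sides",[round(np.linalg.norm(C[i]-C[i-1]),1) for i in range(4)])
ctr=np.mean(C,0); y=(C[0]+C[3]-C[1]-C[2])[:2]; y/=np.linalg.norm(y); x2=(C[1]+C[0]-C[2]-C[3])[:2]
x=np.array([y[1],-y[0]]); print("ctr",ctr,"yaw y dir",np.degrees(np.arctan2(y[1],y[0])),"x-dir+90",np.degrees(np.arctan2(x2[1],x2[0]))+90)
loc=lambda p:np.round([(p[:2]-ctr[:2])@x,(p[:2]-ctr[:2])@y],1)
for n,p in dict(capA=(103,221),capB=(571,355),s1=(215,241),s2=(365,288),s3=(560,343)).items(): print(n,loc(S(*p)))
print("plate top",[loc(S(*p,104.4)).tolist() for p in[(250,158),(378,200),(312,394),(182,356)]])
print("fence top",[loc(S(*p,100)).tolist() for p in[(228,97),(133,390)]])
k=[K(*p,26) for p in[(92,75),(278,62),(327,530),(133,543)]]
kc=np.mean(k,0);d=(k[0]+k[1]-k[2]-k[3])[:2];print("caddy",kc,np.degrees(np.arctan2(d[1],d[0])),[round(np.linalg.norm(k[i]-k[i-1]),1) for i in range(4)])
u=d/np.linalg.norm(d);print("pocket",kc[:2]-45*u,"wing top",K(258,420,88),"collar(34) left edge",K(172,440,34),"knob", K(205,147,44),kc[:2]+45*u)
c,f=cam("side");print("side wing",g(117,139,4,290,270,88),px(c,f,[*(kc[:2]-45*u),88]))
E
```

```text
corners [[735.2, 221.9, 90.0], [652.7, -66.4, 90.0], [423.5, -0.5, 90.0], [507.9, 286.9, 90.0]]
sides [np.float64(236.4), np.float64(299.9), np.float64(238.5), np.float64(299.6)]
ctr [579.81332887 110.4867946   90.        ] yaw y dir 73.83446316158256 x-dir+90 74.0043495910006
capA [  0.5 146.4]
capB [ 1.000e-01 -1.476e+02]
s1 [ 7.4 77.8]
s2 [  4.9 -17.4]
s3 [   5.2 -139.2]
plate top [[59.5, 69.1], [56.1, -12.0], [-65.9, -8.9], [-65.5, 71.6]]
fence top [[92.4, 94.4], [-92.5, 94.4]]
caddy [ 557.64489274 -311.75407678   26.        ] 4.0307729095280465 [np.float64(148.7), np.float64(59.0), np.float64(149.0), np.float64(60.6)]
pocket [ 512.7562029  -314.91722776] wing top [ 512.55312928 -315.81537722   88.        ] collar(34) left edge [ 512.78836117 -298.40234163   34.        ] knob [ 603.31730767 -309.2726376    44.        ] [ 602.53358258 -308.5909258 ]
side wing [ 513.84010181 -316.25854859   88.        ] (np.float64(317.91994083821936), np.float64(303.8495163684913))
```

```bash
cat >> h.py <<'E'
def rel(x,y,z,yawdeg):
    s=env.state(); p=s["eef_pos"]; w=s["tcp_rot"][2]; d=np.array([x,y,z])-p
    tx=d[0]*np.cos(w)+d[1]*np.sin(w); ty=d[0]*np.sin(w)-d[1]*np.cos(w)
    t=(np.degrees(w)-yawdeg+180)%360-180
    print("t",s["t"],"pos",np.round(p,2),"yaw",round(np.degrees(w),2),"rot",np.round(s["tcp_rot"][:2],3),"| shift",np.round([tx,ty,-d[2],t],2))
E
python3 -c "
from h import *
rel(513,-315.5,150,4.03)"
```

```text
t 0.3 pos [ 144.19 -608.08  181.17] yaw 13.34 rot [-3.141 -0.   ] | shift [ 426.36 -199.61   31.17    9.31]
```

Emit:
{"name": "arm_command", "arguments": {
  "targets": [
    [45, -21, 0, 8, 1],
    [90, -42, 0, 9.3, 1],
    [135, -63, 5, 9.3, 1],
    [180, -84, 10, 9.3, 1],
    [225, -105, 15, 9.3, 1]
  ]
}}

```text
t: 0.8
eef_pos: [340.2, -452.7, 166.3]
tcp_rot: [3.141, -0.0, 0.07]
ft_force: [0.5, -0.7, -0.4]
opening: 1.0
grip_force: 0.0
```

```bash
python3 -c "
from h import *
rel(513,-315.5,130,4.03)"
```

```text
t 0.8 pos [ 340.18 -452.72  166.33] yaw 4.02 rot [ 3.141 -0.   ] | shift [ 1.8201e+02 -1.2476e+02  3.6330e+01 -1.0000e-02]
```

Emit:
{"name": "arm_command", "arguments": {
  "targets": [
    [41, -28, 0, 0, 1],
    [82, -56, 9, 0, 1],
    [123, -84, 18, 0, 1],
    [164, -112, 27, 0, 1],
    [182, -124.5, 36, 0, 1]
  ]
}}

```text
t: 1.3
eef_pos: [514.2, -314.5, 130.0]
tcp_rot: [3.141, -0.001, 0.073]
ft_force: [-1.3, -0.6, 0.7]
opening: 1.003
grip_force: 0.0
```

```bash
python3 -c "
from h import *
rel(513,-315.5,58,4.03)"
```

```text
t 1.3 pos [ 514.23 -314.46  130.  ] yaw 4.18 rot [ 3.141e+00 -1.000e-03] | shift [-1.3   0.95 72.    0.15]
```

Emit:
{"name": "arm_command", "arguments": {
  "targets": [
    [-1, 1, 30, 0, 1],
    [-1, 1, 60, 0, 1],
    [-1, 1, 72, 0, 1],
    [-1, 1, 72, 0, 1]
  ]
}}

```text
t: 1.7
eef_pos: [510.2, -317.8, 57.0]
tcp_rot: [-3.14, 0.002, 0.07]
ft_force: [0.1, -0.2, 0.4]
opening: 1.0
grip_force: 0.0
```

```bash
python3 - <<'E'
from h import *
rel(513,-315.5,58,4.03)
save("side","g.png",(280,230,400,340),5)
E
```

```text
t 1.7 pos [ 510.15 -317.77   57.04] yaw 4.03 rot [-3.14e+00  2.00e-03] | shift [ 3.   -2.06 -0.96 -0.  ]
```

View pics/g.png

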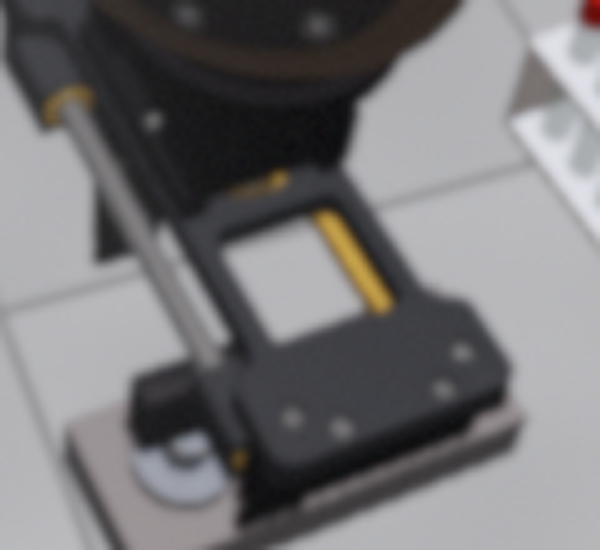

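The picture shows the near finger's dark plate around (375,400). The wing at (170,400) appears to its left, so I'll check this by projecting known points.

```bash
python3 - <<'E'
from h import *
rel(513,-315.5,58,4.03)
c,f=cam("side"); s=env.state()
p=s["eef_pos"]; w=s["tcp_rot"][2]; X=np.array([np.cos(w),np.sin(w),0]);Y=np.array([np.sin(w),-np.cos(w),0])
for n,o in dict(tcp=0*X,py=47*Y,pyb=60*Y,my=-47*Y,ptx=47*Y+10*X,ptmx=47*Y-10*X,up=47*Y+[0,0,78],body=[0,0,78],bx=90*X+[0,0,78],by=90*Y+[0,0,78]).items():
    u,v=px(c,f,p+o); print(n,round((u-280)*5),round((v-230)*5))
for z in(26,88): print("stud",z,[(round((a-280)*5),round((b-230)*5)) for a,b in[px(c,f,[513,-315.5,z])]])
E
```

```text
t 1.75 pos [ 510.76 -318.32   58.44] yaw 4.02 rot [-3.141  0.   ] | shift [ 2.43 -2.66  0.44 -0.01]
tcp 181 427
py 249 553
pyb 268 590
my 120 311
ptx 277 542
ptmx 220 565
up 279 427
body 204 295
bx 462 203
by 355 560
stud 26 [(174, 466)]
stud 88 [(191, 371)]
```

Emit:
{"name": "arm_command", "arguments": {
  "targets": [
    [2.4, -2.7, 0, 0, 1],
    [2.4, -2.7, 0, 0, 1],
    [2.4, -2.7, 0, 0, 0],
    [2.4, -2.7, 0, 0, 0],
    [2.4, -2.7, 0, 0, 0]
  ]
}}

```text
t: 2.3
eef_pos: [513.0, -315.3, 58.6]
tcp_rot: [3.141, -0.0, 0.071]
ft_force: [0.3, -1.3, -0.6]
opening: 0.804
grip_force: 0.0
```

Emit:
{"name": "arm_command", "arguments": {
  "targets": [
    [0, 0, 0, 0, 0],
    [0, 0, 0, 0, 0],
    [0, 0, 0, 0, 0],
    [0, 0, 0, 0, 0]
  ]
}}

```text
t: 2.7
eef_pos: [512.9, -315.3, 58.3]
tcp_rot: [3.142, 0.0, 0.07]
ft_force: [-0.3, -0.7, -0.8]
opening: 0.469
grip_force: 0.0
```

Emit:
{"name": "arm_command", "arguments": {
  "targets": [
    [0, 0, 0, 0, 0],
    [0, 0, 0, 0, 0],
    [0, 0, 0, 0, 0],
    [0, 0, 0, 0, 0],
    [0, 0, 0, 0, 0]
  ]
}}

```text
t: 3.2
eef_pos: [513.0, -315.3, 58.3]
tcp_rot: [3.141, -0.0, 0.071]
ft_force: [0.3, -0.3, -0.1]
opening: 0.05
grip_force: 0.0
```

Emit:
{"name": "arm_command", "arguments": {
  "targets": [
    [0, 0, 0, 0, 0],
    [0, 0, 0, 0, 0]
  ]
}}

```text
t: 3.4
eef_pos: [513.0, -315.3, 58.3]
tcp_rot: [3.142, 0.0, 0.07]
ft_force: [-0.4, -0.2, -0.1]
opening: 0.009
grip_force: 0.0
```

```bash
python3 - <<'E'
from h import *
c,f=cam("side"); im=c["frame"][:,:,::-1]
o=np.zeros((600,800,3),np.uint8);o[:,:400]=cv2.resize(im[230:350,300:380],(400,600),interpolation=cv2.INTER_CUBIC)
c,f=cam("top");im=c["frame"][:,:,::-1]
o[:,400:]=cv2.resize(im[160:280,320:400],(400,600),interpolation=cv2.INTER_CUBIC)
cv2.imwrite("pics/g2.png",o)
E
```

```text
(no output)
```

View pics/g2.png

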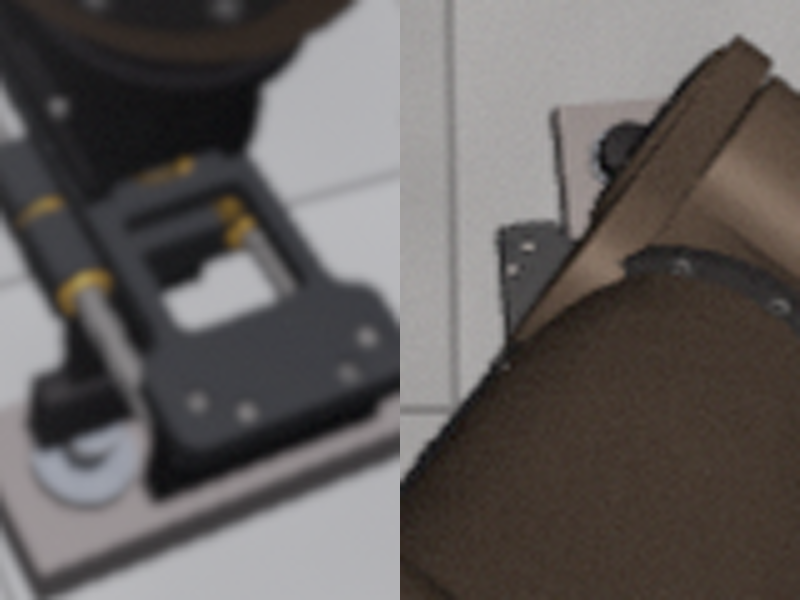

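```bash
python3 - <<'E'
from h import *
c,f=cam("top")
for z in(136,180,217,250): print(z,np.round([pt(c,f,340,205.5,z)[:2],pt(c,f,342.5,227.5,z)[:2]],0).tolist())
c,f=cam("side")
# side plate corners seen in g2 (scale5, off 300,230)
for z in(136,180,217,250): print(z,np.round([pt(c,f,300+q[0]/5,230+q[1]/5,z)[:2] for q in[(155,440),(400,325),(160,490),(370,405)]],0).tolist())
s=env.state();print(s["opening"],s["grip_force"],s["joints"])
E
```

```text
136 [[550.0, -235.0], [499.0, -240.0]]
180 [[543.0, -230.0], [494.0, -235.0]]
217 [[538.0, -226.0], [490.0, -231.0]]
250 [[532.0, -222.0], [486.0, -227.0]]
136 [[507.0, -367.0], [591.0, -355.0], [502.0, -381.0], [570.0, -376.0]]
180 [[492.0, -387.0], [569.0, -376.0], [487.0, -401.0], [550.0, -396.0]]
217 [[479.0, -405.0], [551.0, -395.0], [475.0, -417.0], [533.0, -412.0]]
250 [[468.0, -420.0], [535.0, -411.0], [465.0, -432.0], [518.0, -427.0]]
0.0036362490513401537 0.0 [-6.60733149e-01  6.03009380e-01  1.73571625e+00 -9.52949601e-05
  8.02771802e-01  8.39619074e-01]
```

```bash
python3 - <<'E'
from h import *
c,f=cam("side"); im=c["frame"][:,:,::-1]
G=lambda a:(255*(np.minimum(a/140.,1))**.5).astype(np.uint8)
a=cv2.resize(G(im[270:350,300:353]),(400,600),interpolation=cv2.INTER_CUBIC)
s=cv2.resize(cv2.imread("pics/side1.png"),(560,420))
b=cv2.resize(G(s[270:350,300:353]),(400,600),interpolation=cv2.INTER_CUBIC)
for k in(a,b):
  for z,col in((58,(0,0,255)),(88,(0,255,0))):
    u,v=px(c,f,[513,-315.3,z]); cv2.circle(k,(int((u-300)*7.5),int((v-270)*7.5)),4,col,-1)
cv2.imwrite("pics/g3.png",np.hstack([a,b]))
E
```

```text
(no output)
```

View pics/g3.png

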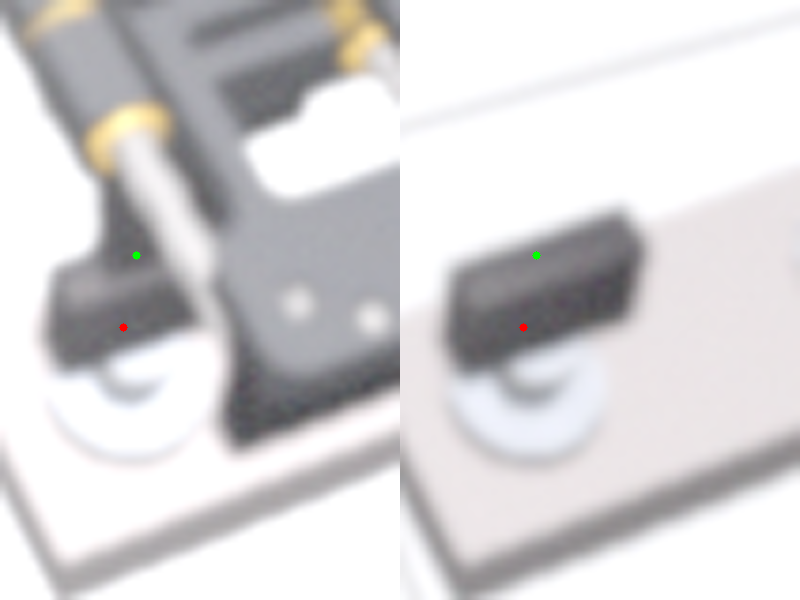

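The picture shows the shut finger column ending right at the wing's top (green dot), so the fingers closed above the wing. I'll open, go down 20 mm and retry while watching the force.

Emit:
{"name": "arm_command", "arguments": {
  "targets": [
    [0, 0, 0, 0, 1],
    [0, 0, 0, 0, 1],
    [0, 0, 0, 0, 1],
    [0, 0, 0, 0, 1],
    [0, 0, 0, 0, 1]
  ]
}}

```text
t: 4.15
eef_pos: [513.0, -315.3, 58.3]
tcp_rot: [3.142, 0.0, 0.07]
ft_force: [0.8, 0.1, -0.3]
opening: 0.371
grip_force: 0.0
```

Emit:
{"name": "arm_command", "arguments": {
  "targets": [
    [0, 0, 0, 0, 1],
    [0, 0, 5, 0, 1],
    [0, 0, 10, 0, 1],
    [0, 0, 15, 0, 1],
    [0, 0, 15, 0, 0.6]
  ]
}}

```text
t: 4.65
eef_pos: [512.6, -315.0, 42.3]
tcp_rot: [-3.141, 0.001, 0.07]
ft_force: [0.6, -1.0, 0.4]
opening: 0.712
grip_force: 0.0
```

Emit:
{"name": "arm_command", "arguments": {
  "targets": [
    [0, 0, 0, 0, 0],
    [0, 0, 0, 0, 0],
    [0, 0, 0, 0, 0],
    [0, 0, 0, 0, 0],
    [0, 0, 0, 0, 0]
  ]
}}

```text
t: 5.15
eef_pos: [513.0, -315.3, 43.5]
tcp_rot: [3.141, -0.0, 0.071]
ft_force: [0.1, 0.9, -0.6]
opening: 0.312
grip_force: 0.0
```

Emit:
{"name": "arm_command", "arguments": {
  "targets": [
    [0, 0, 0, 0, 0],
    [0, 0, 0, 0, 0],
    [0, 0, 0, 0, 0],
    [0, 0, 0, 0, 0]
  ]
}}

```text
t: 5.55
eef_pos: [513.0, -315.3, 43.3]
tcp_rot: [3.142, 0.0, 0.07]
ft_force: [-0.7, -0.3, -0.2]
opening: 0.145
grip_force: 30.0
```

Emit:
{"name": "arm_command", "arguments": {
  "targets": [
    [0, 0, 0, 0, 0.35],
    [0, 0, 0, 0, 0.35],
    [0, 0, 5, 0, 0.35],
    [0, 0, 10, 0, 0.35],
    [0, 0, 15, 0, 0.35]
  ]
}}

```text
t: 6.05
eef_pos: [512.9, -315.2, 27.7]
tcp_rot: [-3.141, 0.0, 0.071]
ft_force: [-0.2, 0.2, 0.0]
opening: 0.351
grip_force: 0.0
```

Emit:
{"name": "arm_command", "arguments": {
  "targets": [
    [0, 0, 0, 0, 0],
    [0, 0, 0, 0, 0],
    [0, 0, 0, 0, 0],
    [0, 0, 0, 0, 0],
    [0, 0, 0, 0, 0]
  ]
}}

```text
t: 6.55
eef_pos: [513.0, -315.3, 28.4]
tcp_rot: [3.141, -0.0, 0.07]
ft_force: [0.2, 0.0, -0.6]
opening: 0.148
grip_force: 30.0
```

```bash
python3 - <<'E'
from h import *
rel(513,-315.5,58,4.03);s=env.state();print(s["opening"],s["grip_force"])
c,f=cam("side"); im=c["frame"][:,:,::-1]
G=lambda a:(255*(np.minimum(a/140.,1))**.5).astype(np.uint8)
a=cv2.resize(G(im[255:350,300:363]),(530,800)[0:1]+(800,),interpolation=cv2.INTER_CUBIC)
cv2.imwrite("pics/g4.png",cv2.resize(a,(398,600)))
E
```

```text
t 6.55 pos [ 512.96 -315.28   28.39] yaw 4.04 rot [ 3.141 -0.   ] | shift [ 3.000e-02  2.200e-01 -2.961e+01  1.000e-02]
0.14773497435904012 29.992679357528687
```

View pics/g4.png

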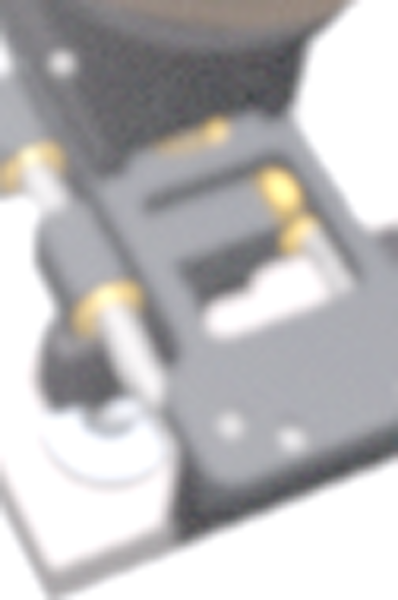

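The grip is firm. Next I lift and carry to the slot entry.

Emit:
{"name": "arm_command", "arguments": {
  "targets": [
    [0, 0, -10, 0, 0],
    [0, 0, -25, 0, 0],
    [0, 0, -50, 0, 0],
    [0, 0, -80, 0, 0],
    [0, 0, -105, 0, 0]
  ]
}}

```text
t: 7.1
eef_pos: [513.1, -315.3, 135.6]
tcp_rot: [3.141, -0.001, 0.071]
ft_force: [-0.8, -0.4, -1.6]
opening: 0.147
grip_force: 30.0
```

```bash
python3 - <<'E'
from h import *
rel(556.2,28.8,133,73.9);s=env.state();print(s["opening"],s["grip_force"],s["ft_force"])
E
```

```text
t 7.1 pos [ 513.1  -315.34  135.57] yaw 4.04 rot [ 3.141e+00 -1.000e-03] | shift [  67.24 -340.25    2.57  -69.86]
0.14708756854113456 29.992880523204803 [-0.78997454 -0.4463202  -1.60137761]
```

Emit:
{"name": "arm_command", "arguments": {
  "targets": [
    [7.5, -38, 0, -7.8, 0],
    [15, -76, 0, -15.6, 0],
    [22.5, -114, 0, -23.4, 0],
    [30, -152, 0, -31.2, 0],
    [37.5, -190, 0, -39, 0]
  ]
}}

```text
t: 7.6
eef_pos: [537.0, -121.7, 134.2]
tcp_rot: [3.141, -0.0, 0.757]
ft_force: [0.5, 0.7, -1.0]
opening: 0.148
grip_force: 30.0
```

```bash
python3 - <<'E'
from h import *
rel(556.2,28.8,133,73.9)
E
```

```text
t 7.6 pos [ 537.03 -121.67  134.21] yaw 43.35 rot [ 3.141 -0.   ] | shift [117.22 -96.27   1.21 -30.55]
```

Emit:
{"name": "arm_command", "arguments": {
  "targets": [
    [29, -24, 0, -7.8, 0],
    [58, -48, 0, -15.6, 0],
    [87, -72, 0, -23.4, 0],
    [110, -90, 0, -30.5, 0],
    [117.2, -96.3, 0, -30.6, 0]
  ]
}}

```text
t: 8.1
eef_pos: [557.1, 29.7, 134.1]
tcp_rot: [3.141, -0.0, 1.291]
ft_force: [0.0, -0.9, -1.2]
opening: 0.147
grip_force: 30.0
```

Emit:
{"name": "arm_command", "arguments": {
  "targets": [
    [0, 0, 0, 0, 0],
    [0, 0, 0, 0, 0]
  ]
}}

```text
t: 8.3
eef_pos: [556.9, 26.5, 133.6]
tcp_rot: [3.141, 0.0, 1.283]
ft_force: [-0.0, -0.9, -0.8]
opening: 0.147
grip_force: 30.0
```

```bash
python3 - <<'E'
from h import *
rel(556.2,28.8,133,73.9)
c,f=cam("side")
u,v=px(c,f,[556.2,28.8,90]);print(u,v)
im=c["frame"][:,:,::-1]
a=cv2.resize(im[90:200,210:345],None,fx=5.9,fy=5.4,interpolation=cv2.INTER_CUBIC)
cv2.imwrite("pics/s1.png",a)
E
```

```text
t 8.3 pos [556.89  26.51 133.58] yaw 73.52 rot [3.141 0.   ] | shift [ 2.   -1.31  0.58 -0.38]
275.6730261550224 165.24018833210098
```

View pics/s1.png

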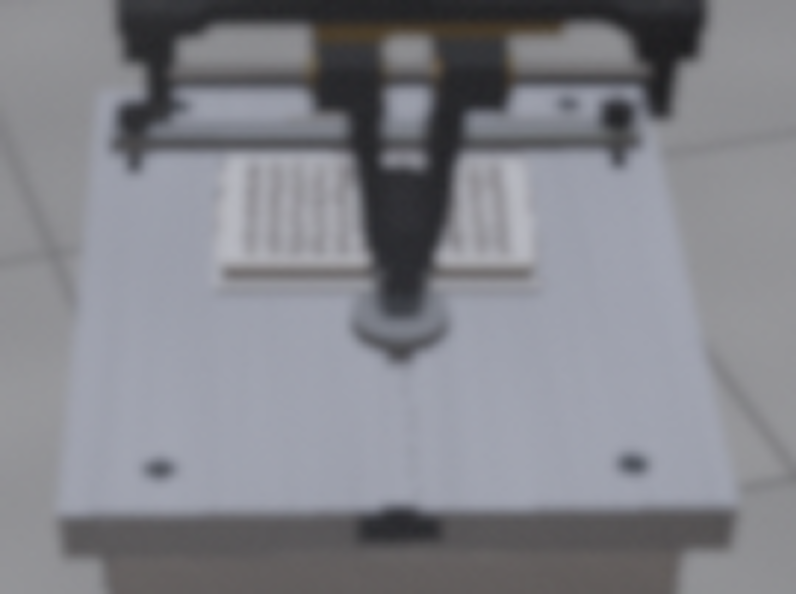

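The stud hangs over the slot with its head at about (400,350). The near cap is at (400,525) and the near corners at (62,515) and (738,510). I'll compare these with predictions in the side camera.

```bash
python3 - <<'E'
from h import *
c,f=cam("side")
P=lambda p:(lambda u,v:(round((u-210+.5)*5.9,1),round((v-90+.5)*5.4,1)))(*px(c,f,p))
Y=np.array([.2773,.9608]);X=np.array([.9608,-.2773]);C=np.array([579.8,110.5])
W=lambda x,y,z:[*(C+x*X+y*Y),z]
print("near corners",P(W(-120,-150,90)),P(W(120,-150,90)),"cap",P(W(0,-150,90)),P(W(0,-150,82)),"far",P(W(-120,150,90)),P(W(120,150,90)))
print("slot edge +6.2 at y",[P(W(6.2,y,90)) for y in(-140,-110)])
s=env.state();t=np.radians(73.5);p=s["eef_pos"];print(p,"foot",P([*(p[:2]-12*np.array([np.cos(t),np.sin(t)])),122.2]),"collar bottom",P([p[0],p[1],131.2]),"local",(p[:2]-C)@X,(p[:2]-C)@Y)
E
```

```text
near corners (np.float64(54.0), np.float64(522.8)) (np.float64(737.9), np.float64(513.0)) cap (np.float64(397.9), np.float64(517.9)) (np.float64(397.5), np.float64(533.2)) far (np.float64(94.9), np.float64(96.7)) (np.float64(640.5), np.float64(92.8))
slot edge +6.2 at y [(np.float64(414.2), np.float64(500.1)), (np.float64(410.3), np.float64(449.3))]
[556.90152892  26.070229   133.42785283] foot (np.float64(397.3), np.float64(368.8)) collar bottom (np.float64(396.5), np.float64(331.3)) local 1.4115244820290578 -87.46987000418856
```

```bash
python3 - <<'E'
from h import *
rel(556.1,28.8,110,73.9)
E
```

```text
t 8.4 pos [556.9   26.07 133.43] yaw 73.49 rot [3.141 0.   ] | shift [ 2.39 -1.54 23.43 -0.41]
```

Emit:
{"name": "arm_command", "arguments": {
  "targets": [
    [2.4, -1.5, 0, -0.4, 0],
    [2.4, -1.5, 10, -0.4, 0],
    [2.4, -1.5, 20, -0.4, 0],
    [2.4, -1.5, 28, -0.4, 0],
    [2.4, -1.5, 28, -0.4, 0]
  ]
}}

```text
t: 8.9
eef_pos: [555.4, 29.9, 103.7]
tcp_rot: [-3.139, 0.001, 1.292]
ft_force: [0.2, -0.5, -1.5]
opening: 0.15
grip_force: 30.0
```

```bash
python3 - <<'E'
from h import *
rel(556.1,28.8,92.4,73.9);print(env.state()["ft_force"])
E
```

```text
t 8.9 pos [555.43  29.93 103.67] yaw 74.03 rot [-3.139e+00  1.000e-03] | shift [-0.9   0.95 11.27  0.13]
[ 0.24437277 -0.4637514  -1.5254788 ]
```

Emit:
{"name": "arm_command", "arguments": {
  "targets": [
    [0, 0, 0, 0, 0],
    [0, 0, 0, 0, 0],
    [0, 0, 1.5, 0, 0],
    [0, 0, 2.5, 0, 0],
    [0, 0, 2.5, 0, 0]
  ]
}}

```text
t: 9.4
eef_pos: [556.1, 30.0, 102.8]
tcp_rot: [3.142, 0.0, 1.292]
ft_force: [0.5, 0.6, -0.6]
opening: 0.147
grip_force: 30.0
```

```bash
cat >> h.py <<'E'
def loc():
    s=env.state();Y=np.array([.2773,.9608]);X=np.array([.9608,-.2773]);d=np.array(s["eef_pos"][:2])-[579.8,110.5];F=np.array(s["ft_force"])
    print("t",round(s["t"],2),"x,y,z",np.round([d@X,d@Y,s["eef_pos"][2]],2),"yaw",round(np.degrees(s["tcp_rot"][2]),2),"F xyz(shaker)",np.round([F[:2]@X,F[:2]@Y,F[2]],2),"M",np.round(s["moment"],2),"op",round(s["opening"],3),s["grip_force"].__round__(1))
E
python3 -c "
from h import *
loc()"
```

```text
t 9.4 x,y,z [ -0.41 -83.91 102.79] yaw 74.04 F xyz(shaker) [ 0.32  0.76 -0.6 ] M [-0.03 -0.07  0.03] op 0.147 30.0
```

Local x is −0.4, near my estimate. I'll descend in 1 mm steps.

Emit:
{"name": "arm_command", "arguments": {
  "targets": [
    [0, 0, 1, 0, 0],
    [0, 0, 1.5, 0, 0],
    [0, 0, 2, 0, 0],
    [0, 0, 2.5, 0, 0],
    [0, 0, 2.5, 0, 0]
  ]
}}

```text
t: 9.9
eef_pos: [556.2, 30.0, 100.2]
tcp_rot: [3.142, 0.0, 1.292]
ft_force: [0.9, -0.1, -1.5]
opening: 0.144
grip_force: 30.0
```

```bash
python3 -c "
from h import *
loc()"
```

```text
t 9.9 x,y,z [ -0.36 -83.91 100.24] yaw 74.04 F xyz(shaker) [ 0.87  0.11 -1.45] M [-0.05 -0.12  0.07] op 0.144 30.0
```

Emit:
{"name": "arm_command", "arguments": {
  "targets": [
    [0, 0, 0.7, 0, 0],
    [0, 0, 1.4, 0, 0],
    [0, 0, 2, 0, 0],
    [0, 0, 2, 0, 0]
  ]
}}

```text
t: 10.3
eef_pos: [556.1, 30.0, 98.2]
tcp_rot: [-3.141, 0.0, 1.292]
ft_force: [-0.1, 0.7, -1.5]
opening: 0.145
grip_force: 30.0
```

```bash
python3 -c "
from h import *
loc()"
```

```text
t 10.3 x,y,z [ -0.44 -83.95  98.18] yaw 74.03 F xyz(shaker) [-0.33  0.62 -1.5 ] M [-0.   -0.11 -0.03] op 0.145 30.0
```

Emit:
{"name": "arm_command", "arguments": {
  "targets": [
    [0, 0, 1, 0, 0],
    [0, 0, 2, 0, 0],
    [0, 0, 3, 0, 0],
    [0, 0, 3.5, 0, 0],
    [0, 0, 3.5, 0, 0]
  ]
}}

```text
t: 10.8
eef_pos: [556.1, 30.0, 94.7]
tcp_rot: [-3.141, 0.0, 1.292]
ft_force: [-0.6, -0.1, -1.3]
opening: 0.147
grip_force: 30.0
```

```bash
python3 -c "
from h import *
loc()"
```

```text
t 10.8 x,y,z [ -0.41 -83.91  94.71] yaw 74.04 F xyz(shaker) [-0.52 -0.29 -1.29] M [-0.09 -0.08  0.03] op 0.147 30.0
```

Emit:
{"name": "arm_command", "arguments": {
  "targets": [
    [0, 0, 0.6, 0, 0],
    [0, 0, 1.2, 0, 0],
    [0, 0, 1.8, 0, 0],
    [0, 0, 1.8, 0, 0]
  ]
}}

```text
t: 11.2
eef_pos: [556.1, 30.0, 92.9]
tcp_rot: [-3.142, 0.0, 1.292]
ft_force: [-0.1, 0.8, -1.2]
opening: 0.146
grip_force: 30.0
```

```bash
python3 -c "
from h import *
loc()"
```

```text
t 11.2 x,y,z [ -0.4  -83.92  92.92] yaw 74.04 F xyz(shaker) [-0.32  0.76 -1.24] M [-0.07 -0.08 -0.01] op 0.146 30.0
```

Emit:
{"name": "arm_command", "arguments": {
  "targets": [
    [0, 0, 0.4, 0, 0],
    [0, 0, 0.8, 0, 0],
    [0, 0, 1.2, 0, 0],
    [0, 0, 1.2, 0, 0]
  ]
}}

```text
t: 11.6
eef_pos: [556.2, 30.0, 92.1]
tcp_rot: [3.141, 0.0, 1.292]
ft_force: [-1.0, -0.3, 3.6]
opening: 0.146
grip_force: 30.0
```

```bash
python3 -c "
from h import *
loc()"
```

```text
t 11.6 x,y,z [ -0.34 -83.9   92.09] yaw 74.04 F xyz(shaker) [-0.87 -0.55  3.63] M [0.02 0.29 0.02] op 0.146 30.0
```

Collar contact came at z≈92.2, exactly where predicted, so the head is in the slot. I'll ease up 0.5 mm and slide.

Emit:
{"name": "arm_command", "arguments": {
  "targets": [
    [0, 0, -0.5, 0, 0],
    [8, 0, -0.5, 0, 0],
    [18, 0, -0.5, 0, 0],
    [28, 0, -0.5, 0, 0],
    [36, 0, -0.5, 0, 0]
  ]
}}

```text
t: 12.1
eef_pos: [566.4, 65.7, 92.2]
tcp_rot: [3.141, 0.0, 1.293]
ft_force: [-1.0, -1.6, 0.4]
opening: 0.145
grip_force: 30.0
```

```bash
python3 -c "
from h import *
loc()"
```

```text
t 12.1 x,y,z [ -0.48 -46.72  92.25] yaw 74.07 F xyz(shaker) [-0.53 -1.84  0.44] M [-0.29 -0.05 -0.03] op 0.145 30.0
```

Emit:
{"name": "arm_command", "arguments": {
  "targets": [
    [2, 0, 0, 0, 0],
    [4, 0, 0, 0, 0],
    [6, 0, 0, 0, 0],
    [8, 0, 0, 0, 0],
    [10, 0, 0, 0, 0]
  ]
}}

```text
t: 12.6
eef_pos: [568.8, 74.2, 92.3]
tcp_rot: [-3.142, 0.0, 1.292]
ft_force: [-1.2, -0.2, 0.7]
opening: 0.149
grip_force: 30.0
```

```bash
python3 -c "
from h import *
loc()"
```

```text
t 12.6 x,y,z [ -0.47 -37.91  92.28] yaw 74.02 F xyz(shaker) [-1.13 -0.51  0.66] M [-0.18 -0.   -0.  ] op 0.149 30.0
```

Emit:
{"name": "arm_command", "arguments": {
  "targets": [
    [1.5, 0, 0, 0, 0],
    [3, 0, 0, 0, 0],
    [4.5, 0, 0, 0, 0],
    [6, 0, 0, 0, 0],
    [7.5, 0, 0, 0, 0]
  ]
}}

```text
t: 13.1
eef_pos: [570.9, 81.5, 92.3]
tcp_rot: [-3.142, 0.0, 1.292]
ft_force: [-0.5, -0.0, -0.1]
opening: 0.143
grip_force: 30.0
```

```bash
python3 -c "
from h import *
loc()"
```

```text
t 13.1 x,y,z [ -0.53 -30.31  92.27] yaw 74.04 F xyz(shaker) [-0.46 -0.18 -0.13] M [-0.14 -0.08  0.01] op 0.143 30.0
```

Emit:
{"name": "arm_command", "arguments": {
  "targets": [
    [1.2, 0, 0, 0, 0],
    [2.4, 0, 0, 0, 0],
    [3.6, 0, 0, 0, 0],
    [4.8, 0, 0, 0, 0],
    [6, 0, 0, 0, 0]
  ]
}}

```text
t: 13.6
eef_pos: [572.5, 87.3, 92.3]
tcp_rot: [-3.142, 0.0, 1.292]
ft_force: [-0.1, 0.1, -0.5]
opening: 0.143
grip_force: 30.0
```

Emit:
{"name": "arm_command", "arguments": {
  "targets": [
    [1.2, 0, 0, 0, 0],
    [2.4, 0, 0, 0, 0],
    [3.6, 0, 0, 0, 0],
    [4.8, 0, 0, 0, 0],
    [6, 0, 0, 0, 0]
  ]
}}

```text
t: 14.1
eef_pos: [574.2, 93.0, 92.3]
tcp_rot: [3.142, 0.0, 1.292]
ft_force: [0.5, -0.9, -0.8]
opening: 0.144
grip_force: 30.0
```

```bash
python3 - <<'E'
from h import *
loc()
c,f=cam("side"); im=c["frame"][:,:,::-1]
a=cv2.resize(im[85:195,215:345],None,fx=6,fy=5.4,interpolation=cv2.INTER_CUBIC)
cv2.imwrite("pics/s2.png",a)
E
```

```text
t 14.1 x,y,z [ -0.53 -18.34  92.29] yaw 74.04 F xyz(shaker) [ 0.7  -0.7  -0.75] M [-0.15 -0.04 -0.02] op 0.144 30.0
```

Emit:
{"name": "arm_command", "arguments": {
  "targets": [
    [0.8, 0, 0, 0, 0],
    [1.6, 0, 0, 0, 0],
    [2.4, 0, 0, 0, 0],
    [3.2, 0, 0, 0, 0],
    [3.2, 0, 0, 0, 0]
  ]
}}

```text
t: 14.65
eef_pos: [575.1, 96.2, 92.3]
tcp_rot: [3.142, 0.0, 1.292]
ft_force: [-0.3, -0.4, -1.3]
opening: 0.148
grip_force: 30.0
```

```bash
python3 -c "
from h import *
loc()"
```

```text
t 14.65 x,y,z [ -0.53 -15.09  92.3 ] yaw 74.04 F xyz(shaker) [-0.15 -0.48 -1.31] M [ 0.01 -0.13 -0.01] op 0.148 30.0
```

Emit:
{"name": "arm_command", "arguments": {
  "targets": [
    [0.5, 0, 0, 0, 0],
    [1, 0, 0, 0, 0],
    [1, 0, 0, 0, 0]
  ]
}}

```text
t: 14.95
eef_pos: [575.4, 97.1, 92.3]
tcp_rot: [3.142, 0.0, 1.292]
ft_force: [-0.3, 0.6, -1.6]
opening: 0.148
grip_force: 30.0
```

```bash
python3 -c "
from h import *
loc()"
```

```text
t 14.95 x,y,z [ -0.52 -14.15  92.31] yaw 74.04 F xyz(shaker) [-0.45  0.48 -1.63] M [-0.06 -0.08  0.  ] op 0.148 30.0
```

Emit:
{"name": "arm_command", "arguments": {
  "targets": [
    [0.5, 0, 0, 0, 0],
    [1, 0, 0, 0, 0],
    [1, 0, 0, 0, 0]
  ]
}}

```text
t: 15.25
eef_pos: [575.6, 98.0, 92.3]
tcp_rot: [3.142, 0.0, 1.292]
ft_force: [0.1, -0.3, -0.5]
opening: 0.145
grip_force: 30.0
```

Emit:
{"name": "arm_command", "arguments": {
  "targets": [
    [0.4, 0, 0, 0, 0],
    [0.8, 0, 0, 0, 0],
    [0.8, 0, 0, 0, 0]
  ]
}}

```text
t: 15.55
eef_pos: [575.8, 98.8, 92.3]
tcp_rot: [3.142, 0.0, 1.292]
ft_force: [-0.2, 0.2, -2.1]
opening: 0.146
grip_force: 30.0
```

Emit:
{"name": "arm_command", "arguments": {
  "targets": [
    [0.4, 0, 0, 0, 0],
    [0.8, 0, 0, 0, 0],
    [0.8, 0, 0, 0, 0]
  ]
}}

```text
t: 15.85
eef_pos: [576.1, 99.5, 92.3]
tcp_rot: [3.142, 0.0, 1.292]
ft_force: [-0.1, -0.3, -1.2]
opening: 0.147
grip_force: 30.0
```

```bash
python3 - <<'E'
from h import *
loc()
c,f=cam("side"); im=c["frame"].astype(int)
Y=np.array([.2773,.9608]);X=np.array([.9608,-.2773]);C=np.array([579.8,110.5])
ss=np.arange(20,110,2)
for x in(-50,50):
    r=[]
    for y in ss:
        v=[px(c,f,[*(C+(x+k)*X+y*Y),104.4]) for k in(-6,-3,0,3,6)]
        r.append(int(np.mean([im[int(round(b)),int(round(a))].mean() for a,b in v])))
    print(x,list(zip(ss.tolist(),r))[::1])
E
```

```text
t 15.85 x,y,z [ -0.53 -11.56  92.28] yaw 74.04 F xyz(shaker) [-0.06 -0.32 -1.2 ] M [-0.06 -0.06 -0.03] op 0.147 30.0
-50 [(20, 163), (22, 162), (24, 162), (26, 165), (28, 165), (30, 164), (32, 164), (34, 164), (36, 164), (38, 164), (40, 164), (42, 165), (44, 165), (46, 164), (48, 164), (50, 164), (52, 164), (54, 164), (56, 164), (58, 164), (60, 164), (62, 164), (64, 162), (66, 162), (68, 161), (70, 161), (72, 161), (74, 161), (76, 162), (78, 162), (80, 162), (82, 165), (84, 165), (86, 167), (88, 167), (90, 162), (92, 162), (94, 146), (96, 146), (98, 137), (100, 137), (102, 137), (104, 144), (106, 144), (108, 155)]
50 [(20, 169), (22, 167), (24, 168), (26, 168), (28, 169), (30, 170), (32, 171), (34, 171), (36, 170), (38, 170), (40, 170), (42, 168), (44, 168), (46, 163), (48, 163), (50, 164), (52, 164), (54, 163), (56, 163), (58, 164), (60, 164), (62, 164), (64, 164), (66, 166), (68, 166), (70, 167), (72, 169), (74, 169), (76, 169), (78, 169), (80, 169), (82, 169), (84, 168), (86, 167), (88, 161), (90, 161), (92, 144), (94, 145), (96, 145), (98, 134), (100, 134), (102, 140), (104, 140), (106, 151), (108, 151)]
```

Emit:
{"name": "arm_command", "arguments": {
  "targets": [
    [0.4, 0, 0, 0, 0],
    [0.8, 0, 0, 0, 0],
    [0.8, 0, 0, 0, 0]
  ]
}}

```text
t: 16.2
eef_pos: [576.3, 100.3, 92.3]
tcp_rot: [3.142, 0.0, 1.292]
ft_force: [-0.5, -0.3, -1.1]
opening: 0.147
grip_force: 30.0
```

Emit:
{"name": "arm_command", "arguments": {
  "targets": [
    [0.4, 0, 0, 0, 0],
    [0.8, 0, 0, 0, 0],
    [0.8, 0, 0, 0, 0]
  ]
}}

```text
t: 16.5
eef_pos: [576.5, 101.1, 92.3]
tcp_rot: [3.142, 0.0, 1.292]
ft_force: [-0.3, -0.6, -1.2]
opening: 0.145
grip_force: 30.0
```

Emit:
{"name": "arm_command", "arguments": {
  "targets": [
    [0.4, 0, 0, 0, 0],
    [0.8, 0, 0, 0, 0],
    [0.8, 0, 0, 0, 0]
  ]
}}

```text
t: 16.8
eef_pos: [576.7, 101.9, 92.3]
tcp_rot: [3.142, 0.0, 1.292]
ft_force: [-0.1, 0.2, -1.8]
opening: 0.146
grip_force: 30.0
```

Emit:
{"name": "arm_command", "arguments": {
  "targets": [
    [0.4, 0, 0, 0, 0],
    [0.8, 0, 0, 0, 0],
    [0.8, 0, 0, 0, 0]
  ]
}}

```text
t: 17.1
eef_pos: [577.0, 102.6, 92.3]
tcp_rot: [3.142, 0.0, 1.292]
ft_force: [0.1, -0.0, -1.6]
opening: 0.147
grip_force: 30.0
```

Emit:
{"name": "arm_command", "arguments": {
  "targets": [
    [0.3, 0, 0, 0, 0],
    [0.6, 0, 0, 0, 0],
    [0.6, 0, 0, 0, 0]
  ]
}}

```text
t: 17.4
eef_pos: [577.1, 103.2, 92.3]
tcp_rot: [3.142, 0.0, 1.292]
ft_force: [0.1, -0.0, -1.7]
opening: 0.145
grip_force: 30.0
```

Emit:
{"name": "arm_command", "arguments": {
  "targets": [
    [0.3, 0, 0, 0, 0],
    [0.6, 0, 0, 0, 0],
    [0.6, 0, 0, 0, 0]
  ]
}}

```text
t: 17.7
eef_pos: [577.3, 103.7, 92.3]
tcp_rot: [3.142, 0.0, 1.292]
ft_force: [-0.5, 0.3, -2.2]
opening: 0.145
grip_force: 30.0
```

Emit:
{"name": "arm_command", "arguments": {
  "targets": [
    [0.3, 0, 0, 0, 0],
    [0.6, 0, 0, 0, 0],
    [0.6, 0, 0, 0, 0]
  ]
}}

```text
t: 18.0
eef_pos: [577.5, 104.3, 92.3]
tcp_rot: [3.141, 0.0, 1.292]
ft_force: [0.1, 0.2, -1.2]
opening: 0.146
grip_force: 30.0
```

Emit:
{"name": "arm_command", "arguments": {
  "targets": [
    [0.3, 0, 0, 0, 0],
    [0.6, 0, 0, 0, 0],
    [0.6, 0, 0, 0, 0]
  ]
}}

```text
t: 18.3
eef_pos: [577.6, 104.7, 92.3]
tcp_rot: [3.142, 0.0, 1.292]
ft_force: [-0.4, -1.9, -2.0]
opening: 0.146
grip_force: 30.0
```

```bash
python3 - <<'E'
from h import *
loc()
c,f=cam("side"); im=c["frame"][:,:,::-1]
a=cv2.resize(im[100:165,225:325],None,fx=8,fy=8,interpolation=cv2.INTER_CUBIC)
cv2.imwrite("pics/s3.png",a)
E
```

```text
t 18.3 x,y,z [-0.53 -6.15 92.31] yaw 74.04 F xyz(shaker) [ 0.09 -1.9  -2.03] M [-0.46 -0.06 -0.03] op 0.146 30.0
```

Contact is building (Fy −1.9 N and a moment), so I'll use smaller steps now.

Emit:
{"name": "arm_command", "arguments": {
  "targets": [
    [0.3, 0, 0, 0, 0],
    [0.3, 0, 0, 0, 0],
    [0.3, 0, 0, 0, 0]
  ]
}}

```text
t: 18.65
eef_pos: [577.6, 104.9, 92.3]
tcp_rot: [-3.142, 0.0, 1.292]
ft_force: [-1.0, -4.8, -0.5]
opening: 0.146
grip_force: 30.0
```

```bash
python3 -c "
from h import *
loc()"
```

```text
t 18.65 x,y,z [-0.54 -5.98 92.3 ] yaw 74.04 F xyz(shaker) [ 0.37 -4.85 -0.46] M [-0.98  0.09  0.01] op 0.146 30.0
```

```bash
python3 - <<'E'
from h import *
c,f=cam("side"); im=c["frame"][:,:,::-1]
cv2.imwrite("pics/s4.png",cv2.resize(im[95:165,225:325],None,fx=8,fy=8,interpolation=cv2.INTER_CUBIC))
loc()
E
```

```text
t 18.7 x,y,z [-0.53 -5.95 92.3 ] yaw 74.04 F xyz(shaker) [ 1.11 -4.93 -0.66] M [-1.01  0.13  0.02] op 0.143 30.0
```

View pics/s4.png

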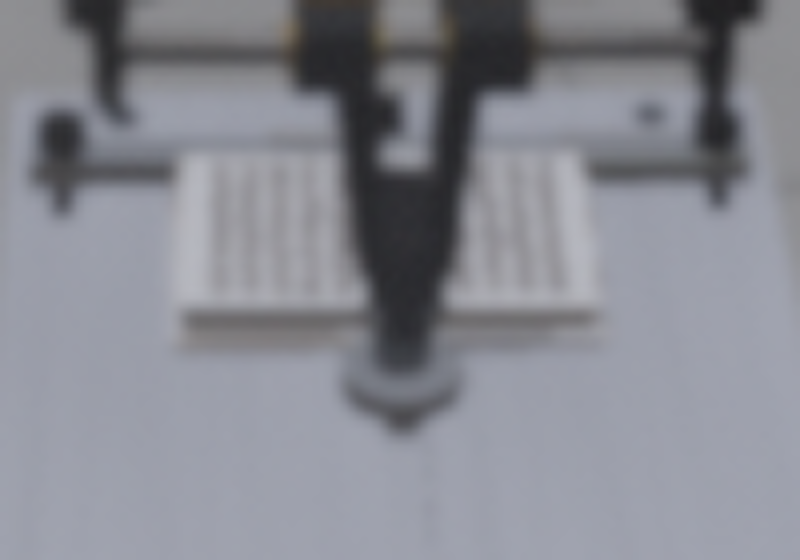

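The view shows the plate flush and parallel with the fence (row ~155) and its near edge level at row ~320. The collar is centred at about (402,375). I'll check the collar's height by projection, because there is a dark spot at (402,420).

```bash
python3 - <<'E'
from h import *
c,f=cam("side")
P=lambda p:(lambda u,v:[round(float(u-225+.5)*8),round(float(v-95+.5)*8)])(*px(c,f,p))
Y=np.array([.2773,.9608]);X=np.array([.9608,-.2773]);C=np.array([579.8,110.5])
W=lambda x,y,z:[*(C+x*X+y*Y),z]
for y0 in(-6,-9):
  print(y0,"collar bottom ellipse L,R,near,far",[P(W(-.5+a,y0+b,90)) for a,b in((-18,0),(18,0),(0,-18),(0,18))],"top near/far",P(W(0,y0-18,98)),P(W(0,y0+18,98)),"wing top",P(W(0,y0,152)))
  print("  if 10 up: near",P(W(0,y0-18,100)),"L/R",P(W(-18,y0,100)),P(W(18,y0,100)),"head end",P(W(0,y0-12,81+10)))
for yf in(94.4,98):
  yp=yf-85.5
  print(yf,"plate near top",P(W(-64,yp,104.4)),P(W(64,yp,104.4)),"near bottom",P(W(0,yp,90)),"far top",P(W(-64,yf,104.4)),P(W(64,yf,104.4)),"fence top",P(W(-92,yf,100)),P(W(92,yf,100)))
E
```

```text
-6 collar bottom ellipse L,R,near,far [[335, 392], [459, 390], [399, 429], [394, 354]] top near/far [401, 406] [397, 332] wing top [401, 209]
  if 10 up: near [401, 401] L/R [336, 363] [461, 362] head end [400, 413]
-9 collar bottom ellipse L,R,near,far [[335, 398], [459, 396], [400, 435], [395, 360]] top near/far [402, 413] [397, 338] wing top [402, 215]
  if 10 up: near [402, 407] L/R [337, 370] [462, 368] head end [401, 420]
94.4 plate near top [176, 322] [617, 317] near bottom [397, 360] far top [179, 159] [593, 155] fence top [89, 172] [682, 166]
98 plate near top [176, 315] [616, 310] near bottom [396, 353] far top [179, 152] [592, 149] fence top [89, 165] [681, 160]
```

The collar's widest row (~378) matches a collar resting on the platform. To confirm it by stiffness, I'll press a little: a spring should give about 5 N plus 0.8 N/mm.

Emit:
{"name": "arm_command", "arguments": {
  "targets": [
    [0, 0, 0.5, 0, 0],
    [0, 0, 1, 0, 0],
    [0, 0, 1.5, 0, 0],
    [0, 0, 1.5, 0, 0]
  ]
}}

```text
t: 19.15
eef_pos: [577.7, 104.9, 91.2]
tcp_rot: [3.141, 0.0, 1.292]
ft_force: [-2.1, -5.0, 4.8]
opening: 0.149
grip_force: 30.0
```

```bash
python3 -c "
from h import *
loc()"
```

```text
t 19.15 x,y,z [-0.5  -5.92 91.22] yaw 74.04 F xyz(shaker) [-0.59 -5.35  4.77] M [-1.27  0.46  0.01] op 0.149 30.0
```

Spring behaviour is confirmed. Now press to about 5.5 mm.

Emit:
{"name": "arm_command", "arguments": {
  "targets": [
    [0, 0, 1.2, 0, 0],
    [0, 0, 2.4, 0, 0],
    [0, 0, 3.6, 0, 0],
    [0, 0, 4.7, 0, 0],
    [0, 0, 4.7, 0, 0]
  ]
}}

```text
t: 19.65
eef_pos: [577.7, 104.9, 86.8]
tcp_rot: [3.141, 0.0, 1.292]
ft_force: [-3.7, -5.2, 7.6]
opening: 0.148
grip_force: 30.0
```

```bash
python3 -c "
from h import *
loc()"
```

```text
t 19.65 x,y,z [-0.5  -5.93 86.8 ] yaw 74.04 F xyz(shaker) [-2.13 -6.02  7.64] M [-1.25  0.6   0.  ] op 0.148 30.0
```

Emit:
{"name": "arm_command", "arguments": {
  "targets": [
    [-0.2, 0, 0, 0, 0],
    [-0.2, 0, 0, 5, 0],
    [-0.2, 0, 0, 10, 0],
    [-0.2, 0, 0, 15, 0],
    [-0.2, 0, 0, 15, 0]
  ]
}}

```text
t: 20.15
eef_pos: [577.6, 104.9, 86.9]
tcp_rot: [3.141, -0.0, 1.027]
ft_force: [-3.2, -4.4, 7.9]
opening: 0.146
grip_force: 30.0
```

```bash
python3 -c "
from h import *
loc()"
```

```text
t 20.15 x,y,z [-0.53 -5.94 86.93] yaw 58.87 F xyz(shaker) [-1.87 -5.17  7.91] M [-1.09  0.56 -0.08] op 0.146 30.0
```

Emit:
{"name": "arm_command", "arguments": {
  "targets": [
    [0, 0, 0, 5, 0],
    [0, 0, 0, 10, 0],
    [0, 0, 0, 15, 0],
    [0, 0, 0, 20, 0],
    [0, 0, 0, 20, 0]
  ]
}}

```text
t: 20.65
eef_pos: [577.7, 105.0, 87.0]
tcp_rot: [3.141, -0.001, 0.678]
ft_force: [-3.0, -3.9, 7.7]
opening: 0.148
grip_force: 30.0
```

```bash
python3 -c "
from h import *
loc()"
```

```text
t 20.65 x,y,z [-0.49 -5.87 86.96] yaw 38.87 F xyz(shaker) [-1.83 -4.54  7.74] M [-1.03  0.57 -0.13] op 0.148 30.0
```

Emit:
{"name": "arm_command", "arguments": {
  "targets": [
    [0, 0, 0, 6, 0],
    [0, 0, 0, 12, 0],
    [0, 0, 0, 18, 0],
    [0, 0, 0, 24, 0],
    [0, 0, 0, 28, 0]
  ]
}}

```text
t: 21.15
eef_pos: [577.8, 105.2, 87.0]
tcp_rot: [3.142, -0.001, 0.189]
ft_force: [-2.5, -1.8, 7.8]
opening: 0.148
grip_force: 30.0
```

```bash
python3 -c "
from h import *
loc()"
```

```text
t 21.15 x,y,z [-0.4  -5.68 86.99] yaw 10.82 F xyz(shaker) [-1.88 -2.45  7.76] M [-0.64  0.58  0.06] op 0.148 30.0
```

Emit:
{"name": "arm_command", "arguments": {
  "targets": [
    [0, 0, 0, 6, 0],
    [0, 0, 0, 12, 0],
    [0, 0, 0, 18, 0],
    [0, 0, 0, 24, 0],
    [0, 0, 0, 27, 0]
  ]
}}

```text
t: 21.65
eef_pos: [578.2, 105.3, 87.1]
tcp_rot: [-3.141, -0.002, -0.282]
ft_force: [-1.1, -1.7, 8.2]
opening: 0.146
grip_force: 30.0
```

```bash
python3 -c "
from h import *
loc()"
```

```text
t 21.65 x,y,z [-0.13 -5.43 87.11] yaw -16.19 F xyz(shaker) [-0.62 -1.98  8.23] M [-0.38  0.4   0.04] op 0.146 30.0
```

Emit:
{"name": "arm_command", "arguments": {
  "targets": [
    [0, -0.4, 0, 0, 0],
    [0, -0.4, 0, 0, 0],
    [0, -0.4, 0, 0, 0]
  ]
}}

```text
t: 21.95
eef_pos: [578.2, 105.4, 87.1]
tcp_rot: [-3.141, -0.001, -0.279]
ft_force: [-2.3, -4.2, 8.4]
opening: 0.144
grip_force: 30.0
```

```bash
python3 -c "
from h import *
loc()"
```

```text
t 21.95 x,y,z [-0.13 -5.34 87.07] yaw -15.97 F xyz(shaker) [-1.01 -4.63  8.43] M [-0.86  0.43 -0.06] op 0.144 30.0
```

Emit:
{"name": "arm_command", "arguments": {
  "targets": [
    [0, -0.2, 0, 0, 0],
    [0, -0.2, -0.6, 0, 0],
    [0, -0.2, -1.2, 0, 0],
    [0, -0.2, -1.8, 0, 0],
    [0, -0.2, -1.8, 0, 0]
  ]
}}

```text
t: 22.45
eef_pos: [578.2, 105.4, 88.8]
tcp_rot: [-3.141, -0.001, -0.279]
ft_force: [-1.3, -4.3, 6.9]
opening: 0.143
grip_force: 30.0
```

```bash
python3 -c "
from h import *
loc()"
```

```text
t 22.45 x,y,z [-0.14 -5.34 88.8 ] yaw -15.97 F xyz(shaker) [-0.06 -4.49  6.9 ] M [-1.02  0.4  -0.07] op 0.143 30.0
```

Emit:
{"name": "arm_command", "arguments": {
  "targets": [
    [0, -0.1, -0.4, 0, 0],
    [0, -0.1, -0.8, 0, 0],
    [0, -0.1, -1.1, 0, 0],
    [0, -0.1, -1.1, 0, 0]
  ]
}}

```text
t: 22.85
eef_pos: [578.1, 105.4, 89.3]
tcp_rot: [3.141, -0.001, -0.279]
ft_force: [-0.2, -4.9, 1.4]
opening: 0.144
grip_force: 30.0
```

```bash
python3 -c "
from h import *
loc()"
```

```text
t 22.85 x,y,z [-0.19 -5.34 89.29] yaw -15.96 F xyz(shaker) [ 1.14 -4.77  1.37] M [-1.09  0.05 -0.11] op 0.144 30.0
```

Seated under the lips at z 89.3, as predicted, with about 5 N on the plate. Release.

Emit:
{"name": "arm_command", "arguments": {
  "targets": [
    [0, 0, 0, 0, 0.2],
    [0, 0, 0, 0, 0.3],
    [0, 0, 0, 0, 0.4],
    [0, 0, 0, 0, 0.4],
    [0, 0, 0, 0, 0.4]
  ]
}}

```text
t: 23.35
eef_pos: [577.8, 105.8, 89.0]
tcp_rot: [-3.142, 0.0, -0.278]
ft_force: [0.4, -0.7, 0.1]
opening: 0.394
grip_force: 0.0
```

```bash
python3 -c "
from h import *
loc()"
```

```text
t 23.35 x,y,z [-0.61 -5.08 88.97] yaw -15.96 F xyz(shaker) [ 0.56 -0.58  0.1 ] M [ 0.05  0.03 -0.04] op 0.394 0.0
```

Emit:
{"name": "arm_command", "arguments": {
  "targets": [
    [0, 0, -10, 0, 0.4],
    [0, 0, -30, 0, 0.4],
    [0, 0, -60, 0, 0.4],
    [0, 0, -100, 0, 0.4],
    [0, 0, -100, 0, 0.4]
  ]
}}

```text
t: 23.85
eef_pos: [579.9, 105.9, 194.6]
tcp_rot: [-3.139, -0.008, -0.279]
ft_force: [0.7, -0.0, -0.1]
opening: 0.4
grip_force: 0.0
```

```bash
python3 - <<'E'
from h import *
loc()
c,f=cam("side"); im=c["frame"].astype(int)
# wing: dark pixels near the stud
g=im[110:160,240:310].mean(2)<70
v,u=np.nonzero(g); print("dark",len(u),u.min()+240,u.max()+240,v.min()+110,v.max()+110)
Y=np.array([.2773,.9608]);X=np.array([.9608,-.2773]);C=np.array([579.8,110.5])
print("expected wing ends/top/bottom",[np.round(px(c,f,[*(C+a*X-5.4*Y),z])).tolist() for a,z in((-22,149),(22,149),(-22,116),(22,116))])
E
```

```text
t 23.85 x,y,z [  1.42  -4.4  194.64] yaw -15.96 F xyz(shaker) [ 0.65  0.16 -0.11] M [0.05 0.03 0.01] op 0.4 0.0
dark 223 267 284 110 140
expected wing ends/top/bottom [[265.0, 122.0], [285.0, 122.0], [265.0, 134.0], [284.0, 134.0]]
```

The wing lies crosswise at the expected place and height, and the gripper is clear. Handing in.

Emit:
{"name": "arm_command", "arguments": {
  "targets": [
    [0, 0, -20, 0, 0.4],
    [0, 0, -20, 0, 0.4],
    [0, 0, -20, 0, 0.4]
  ]
}}

```text
t: 24.2
eef_pos: [577.5, 105.6, 208.2]
tcp_rot: [3.141, 0.001, -0.279]
ft_force: [-0.2, 0.0, -0.3]
opening: 0.4
grip_force: 0.0
```

```bash
python3 -c "
from h import *
print(env.job_done())"
```

```text
the job is handed in; nothing more can be done
None
```

I handed the job in at about 24 s (no verdict came back): the plate is home against the fence, the stud is locked crosswise under the lips and released, and the collar bore on the plate with about 5 N just before release, which I could not measure afterwards.

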